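# Tip the lemon out of its hopper into the oval dish

## Robot

A 6-joint arm with a two-finger parallel gripper is mounted at the origin on a cart in front of the work surface, level with it; the furniture and walls round the work are solid. World frame = base frame: x ahead of the robot, y to its left, z up, the work surface at z = 0. Lengths are in m, angles in rad, forces in N, time in s.
With the tool pointing down it reaches from about 0.3 to 0.775 m from the base axis. Payload 14.6 kg.
Tool frame: the origin (TCP) lies at the very end of the fingers, on their centre line; the grasp point (between the pads) lies 19 mm behind it; y points along the fingers, x is the direction in which the jaws open and shut, and the axes are right-handed (so a half turn about y gives the same grasp; the last joint's range is limited). The gripper opens to 94 mm and grips with 3 to 60 N. Pads are 16 mm wide; open, the fingers measure 119 mm over their backs; the gripper's body (75 mm by 177 mm) begins 78 mm behind the grasp point.
Start: joints at [-1.222, 0.3, 1.521, -0, 1.321, -0.067], TCP at [0.222, -0.503, 0.205] pointing down, gripper open.
Joint ranges: [-3.03, 3.03], [-0.79, 2.21], [0.23, 2.52], [-1.04, 4.18], [0, 3.07], [-2.55, 2.55]. Speed limits (rad/s): [2.22, 2.22, 2.57, 3.14, 3.14, 3.14].

## Interface

Orientations are given as [roll, pitch, yaw] about the fixed x, y, z axes, in that order (R = Rz(yaw) Ry(pitch) Rx(roll)).
In Python, from station import * gives the robot as it stands.
- The arm moves only by the tool send_rows, never from a script. Its argument "series" is text: rows parted by semicolons, each of 7 numbers parted by spaces: the turn, a rotation vector about the tool's x, y, z in units of 5 degrees (1.0 is 5 degrees), then the shift along the tool's x, y, z in cm, then the opening, from -1 (shut) to 1 (fully open). A call has exactly 10 rows; each row is the pose to reach, as a shift and turn from the pose commanded when the call began, along the tool's axes at that moment; what a row does not reach only later rows make up. A row lasts 1/12 s, in which the tool goes at most 41.7 mm and 7.16 degrees, less where a joint would pass 70% of its speed; a pose out of reach is approached as far as the arm can. A call with a gripper value outside its range is refused whole. The fingers move at their own pace and stop on an object; "newtons" is the grip in N (left out, the last holds). Time passes only in rows, so rows that repeat a pose let the fingers close, or fill a call up. It gives the time, the measured TCP pose, the force and the opening at its end, in the units of the state.
- get_obs(): the state, without advancing time (a new reading comes with each control period).
- camera(name): name is "scene" or "side" or "wrist"; returns the picture (384x512x3 uint8, red, green, blue); there is no depth.
- camera_info(name): a dict with "K" (3x3 intrinsics, pixels), "R" (3x3) and "t" (3): a world point X has camera coordinates R X + t; the wrist camera has in their place "mount" (4x4, takes a point from camera to tool coordinates, whose origin is the TCP and whose axes are the tool frame's). Camera axes: x right, y down, z forward; pixel columns grow to the right and rows downward; lengths in m; the calibration is good to about 2 mm. A picture is of the moment at which its call begins: read the wrist's pose just before it. camera_info takes no time and is no camera call.
- hand_in(): hands the job in, once; it reports no verdict.
The state is a dict: "time_s": time; "qpos": joint angles; "joint_vel": joint speeds; "tau": joint torques, N m; "ee_pos": TCP position; "eef_rot": TCP orientation; "force": force on the tool from outside, world axes, zero at the start; "moment": the same for the moment, N m; "grip_width": finger opening in m.
Only numpy, scipy, OpenCV 4.12 (cv2) and the standard library are available. Lean on these libraries where they do the work, as an engineer would, in place of code of your own. Each camera call takes 0.05 s, during which the arm holds its last target. There are 200 camera calls.

## Task

Two tipping hoppers stand on the worktop: tip the one that holds the lemon right over by the bar at its back, past its balance point and on to its front stop, so that the lemon rolls out into the white oval dish in front of it. Then ease that hopper gently back until it sits fully upright on its rear stop, holding it back so that it does not drop or slam home. Do not tip the hopper with the croissant.

Things in the scene. Friction and masses are not known exactly. Their poses are not given: they have to be found in the camera images.
- lemon_stand: Fixed wooden stand (112 x 164 mm) of the hopper that holds the lemon. Origin on the worktop right under the middle of the hinge, z up. The hopper tips towards -x of this frame; the hinge runs along y at z = 105 mm. A fixed white oval dish (157 x 288 mm with its two ears, long side along x, rim 59 mm high) stands in front and partly under the hopper, its centre at x = -100 mm, y = 0.
- lemon_hopper (a joint): Tilt of the open metal hopper on this stand (96 mm deep, 124 wide, 68 high, sloping front lip): 0 = upright on its rear stop, 1.60 = right over on its front stop. A counterweight on its back keeps it at either stop: about 5 N at its bar (8 N with rubbing) starts it; past about 1.1 it falls on by itself, and coming back, below 1.1, it drops home too fast unless held to within about 0.2.
- lemon_hopper_bar (a point): Middle of the level steel bar (10 mm thick, parallel to the hinge, 96 mm free between its posts, 52 mm above the back wall) that tips the hopper. In the stand's frame at tilt q: x = 152 cos(0.907 + q), z = 105 + 152 sin(0.907 + q) mm: 94, 225 upright; -122, 195 tipped. Fingers pointing down on both sides, about 25 mm apart along the stand's x, carry it over and back.
- lemon_center (a point): Middle of the yellow lemon (83 x 58 x 58 mm, about 0.11 kg) that lies loose in the hopper.
- croissant_hopper (a joint): Tilt of the second, identical hopper that holds a croissant and stands on an identical stand with a round plate in front; 0 = upright, positive = tipped. Leave it upright.
Things that resemble listed ones, but are neither listed nor needed, are in the scene too. Leave any pink look-alike of the lemon_stand alone.

How it is judged:
By the outcome, as a careful person would: the job done as asked, in the order asked, and still so for the second after the job is handed in, with the robot touching nothing.
It also fails if it takes over 48 s, if anything falls off the work surface, if the arm or the gripper's body presses on something with over 40 N, if the wrist force passes 120 N, or if a joint passes its speed limit or range.

## Working session

There is one attempt and no reset: what is moved stays moved. The work goes in short steps, Python scripts to look and compute and a tool call to move; the robot and the scene stay as the last step left them, time stands still between calls to the robot, and variables do not carry over. Pictures are saved under pics/ and viewed, on a budget of 10 in all, crops included, one or two more only if the job needs it, and the job is handed in when it is done.

Besides the shell and the picture viewer there is one more tool, called after "Request:" by a JSON object that holds its "name" and its "arguments". send_rows: Moves the arm, as the interface text tells. Its arguments: {"type":"object","properties":{"series":{"type":"string"},"newtons":{"type":"number"}},"required":["series"]}

```bash
mkdir -p pics; python3 - <<'E'
from station import *
import cv2,numpy as np
o=get_obs();print(o)
a=camera("scene");b=camera("side")
cv2.imwrite("pics/scene0.png",a[:,:,::-1]);cv2.imwrite("pics/side0.png",b[:,:,::-1])
for n in("scene","side","wrist"):print(n,camera_info(n))
E
```

```text
{'time_s': 0.0, 'qpos': array([-1.22158575e+00,  3.00504981e-01,  1.52159949e+00, -6.78452549e-06,
        1.32068959e+00, -6.65699072e-02]), 'joint_vel': array([ 5.36233373e-04, -6.79342163e-05,  7.79334354e-04, -4.42843114e-04,
       -3.90879142e-04, -5.94596591e-04]), 'tau': array([ 1.56609127e-03, -5.31807196e+01, -3.52736557e+01,  7.09055574e-02,
        2.44342204e-02, -5.22872779e-05]), 'ee_pos': array([ 0.22206588, -0.50288286,  0.20485996]), 'eef_rot': array([-1.57072297e+00,  1.19917721e-03, -1.15501412e+00]), 'force': array([-0.36234317,  0.73292042,  0.63778453]), 'moment': array([-0.0230586 ,  0.03589639, -0.01867745]), 'grip_width': 0.09373186232105409}
scene {'K': array([[464.76179278,   0.        , 257.5858573 ],
       [  0.        , 464.76179278, 192.70208314],
       [  0.        ,   0.        ,   1.        ]]), 'R': array([[ 0.84104624, -0.54095575, -0.00284547],
       [-0.37977925, -0.58669631, -0.71523084],
       [ 0.38523881,  0.60262286, -0.6988825 ]]), 't': array([-0.47734143,  0.17932325,  1.6518764 ])}
side {'K': array([[366.62121849,   0.        , 255.8082499 ],
       [  0.        , 366.62121849, 188.01886416],
       [  0.        ,   0.        ,   1.        ]]), 'R': array([[ 0.99997615, -0.00328496,  0.00607513],
       [ 0.00233567, -0.66695611, -0.74509334],
       [ 0.00649945,  0.74508976, -0.66693253]]), 't': array([-0.46813561,  0.0167177 ,  1.56353495])}
wrist {'K': array([[284.28680402,   0.        , 253.10993968],
       [  0.        , 284.28680402, 187.27681534],
       [  0.        ,   0.        ,   1.        ]]), 'mount': array([[ 9.99999880e-01,  4.74028064e-04,  1.24937320e-04,
        -7.11021449e-04],
       [-1.02644563e-05, -2.34558604e-01,  9.72101981e-01,
        -1.78205806e-01],
       [ 4.90108743e-04, -9.72101865e-01, -2.34558571e-01,
         6.67616525e-02],
       [ 0.00000000e+00,  0.00000000e+00,  0.00000000e+00,
         1.00000000e+00]])}
```

View pics/scene0.png

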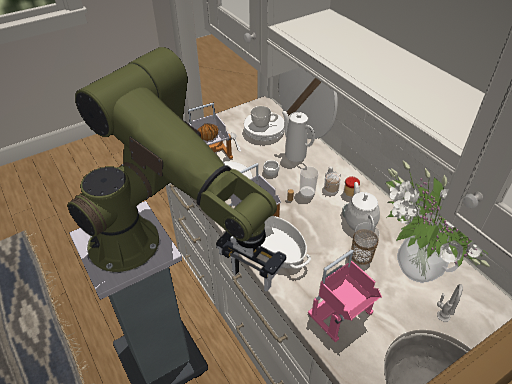

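View pics/side0.png

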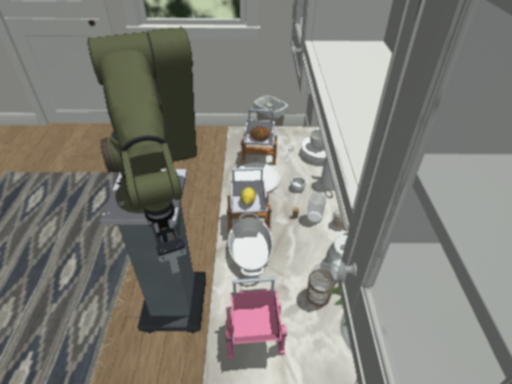

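The side view shows two hoppers: one at (248,190) with a yellow lemon and an oval dish at (249,245), and one at (259,133) with a brown croissant and a round plate. The pink stand at (255,320) is a decoy. The hopper at (248,190) fits, so I'll confirm it with a crop.

```bash
python3 - <<'E'
import cv2
b=cv2.imread("pics/side0.png")[90:290,200:320]
cv2.imwrite("pics/side0c.png",cv2.resize(b,None,fx=3,fy=3,interpolation=cv2.INTER_CUBIC)[:600])
E
```

```text
(no output)
```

View pics/side0c.png

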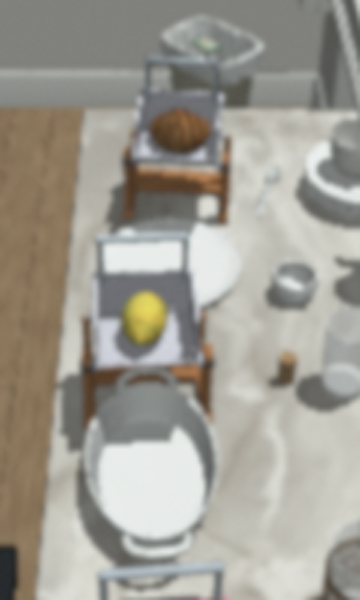

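Confirmed: the lemon is in the nearer hopper. Its bar runs from crop (97,241) to (188,237), and the oval dish is in front of it towards -y. The croissant hopper is behind it, with the round plate in front. Now I'll cast rays for these points.

```bash
cat > h.py <<'E'
import numpy as np
from station import *
from scipy.spatial.transform import Rotation as Rt
def ray(name,uv,z,cam=None):
    i=camera_info(name)
    if name=="wrist":
        p,r=cam; T=i["mount"]; Rw=Rt.from_euler("xyz",r).as_matrix()
        c=Rw@T[:3,3]+p; M=Rw@T[:3,:3]
    else: M=i["R"].T; c=-M@i["t"]
    d=M@np.linalg.inv(i["K"])@np.array([uv[0],uv[1],1.])
    return c+d*(z-c[2])/d[2]
E
python3 - <<'E'
from h import *
C=lambda u,v:(200+(u+.5)/3-.5,90+(v+.5)/3-.5)
P={k:ray("side",C(*uv),z) for k,uv,z in [("barL",(97,241),.225),("barR",(188,237),.225),("cbarL",(147,62),.225),("cbarR",(218,65),.225),("dishL",(84,470),.055),("dishR",(215,460),.055),("earfront",(157,548),.055),("earback",(147,378),.055),("standL",(90,425),0),("standR",(208,405),0)]}
for k,v in P.items():print(k,v.round(4))
d=P["barR"]-P["barL"];print(np.degrees(np.arctan2(d[1],d[0])))
d=P["earback"]-P["earfront"];print(np.degrees(np.arctan2(d[1],d[0])))
o=get_obs();print(Rt.from_euler("xyz",o["eef_rot"]).as_matrix().round(3))
E
```

```text
barL [ 0.3806 -0.1276  0.225 ]
barR [ 0.49   -0.1195  0.225 ]
cbarL [0.4359 0.295  0.225 ]
cbarR [0.5412 0.2871 0.225 ]
dishL [ 0.3687 -0.3395  0.055 ]
dishR [ 0.5213 -0.3243  0.055 ]
earfront [ 0.4539 -0.4474  0.055 ]
earback [ 0.4402 -0.1917  0.055 ]
standL [ 0.3675 -0.2218  0.    ]
standR [ 0.5189 -0.1871  0.    ]
4.24400665953606
93.07767269447851
[[ 0.404 -0.     0.915]
 [-0.915  0.001  0.404]
 [-0.001 -1.     0.   ]]
```

Request:
{"name": "send_rows", "arguments": {"series": "0 0.4 0 -0.5 -2.5 0.8 -0.3; 0 0.8 0 -1.5 -5 2.3 -0.3; 0 1.2 0 -3 -7.5 4.4 -0.3; 0 1.6 0 -5 -10 7.3 -0.3; 0 2 0 -7 -12.5 10.2 -0.3; 0 2.4 0 -9 -12.5 13.2 -0.3; 0 2.8 0 -11 -12.5 16.1 -0.3; 0 3.2 0 -13 -12.5 19 -0.3; 0 3.6 0 -15 -12.5 22 -0.3; 0 4 0 -17 -12.5 25 -0.3"}}

```text
time_s: 0.93
ee_pos: [0.3826, -0.245, 0.3304]
eef_rot: [-1.571, 0.0, -1.506]
force: [0.2, -0.8, 0.2]
grip_width: 0.0335
```

Request:
{"name": "send_rows", "arguments": {"series": "0 0 0 -1 0 0.7 -0.3; 0 0 0 -2.5 0 1.8 -0.3; 0 0 0 -4 0 2.9 -0.3; 0 0 0 -5.5 0 4 -0.3; 0 0 0 -7 0 5 -0.3; 0 0 0 -8 0 5.8 -0.3; 0 0 0 -8.1 0 5.8 -0.3; 0 0 0 -8.1 0 5.8 -0.3; 0 0 0 -8.1 0 5.8 -0.3; 0 0 0 -8.1 0 5.8 -0.3"}}

```text
time_s: 1.77
ee_pos: [0.4343, -0.1626, 0.3304]
eef_rot: [-1.571, -0.0, -1.505]
force: [0.3, 0.3, 0.1]
grip_width: 0.033
```

```bash
python3 - <<'E'
from station import *
import cv2,numpy as np
o=get_obs();print(o["ee_pos"],o["eef_rot"],o["force"])
a=camera("wrist");s=camera("scene")
cv2.imwrite("pics/w1.png",a[:,:,::-1]);cv2.imwrite("pics/scene1.png",s[:,:,::-1])
np.savez("w1.npz",p=o["ee_pos"],r=o["eef_rot"])
E
```

```text
[ 0.43428818 -0.16256328  0.33042446] [-1.57093223e+00 -3.91542120e-05 -1.50484538e+00] [0.25288957 0.32544229 0.11678164]
```

View pics/w1.png

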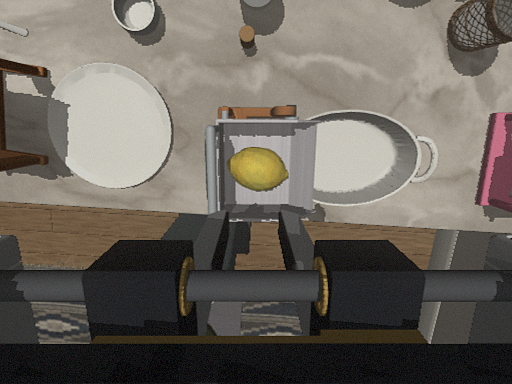

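The wrist view shows the bar as a vertical grey strip at column ~212, rows 126–213, with its lower end behind the finger. The lemon is at (258,168), and the dish's far ear is at (436,160). Next I'll fit the bar's edges.

```bash
python3 - <<'E'
from h import *
import cv2
g=cv2.imread("pics/w1.png");G=cv2.cvtColor(g,cv2.COLOR_BGR2GRAY)
for r in (120,124,127,130,140,160,180,200,210): print(r,G[r,200:226])
d=np.load("w1.npz");cam=(d["p"],d["r"])
for n,uv,z in [("bar top",(212,127),.225),("bar low",(212,205),.225),("ear",(437,158),.055),("rimTop",(355,110),.059),("rimBot",(355,205),.059)]:
    print(n,ray("wrist",uv,z,cam).round(4))
s=cv2.imread("pics/scene1.png");cv2.imwrite("pics/s1c.png",cv2.resize(s[90:260,180:340],None,fx=3.5,fy=3.5,interpolation=cv2.INTER_CUBIC))
E
```

```text
120 [146 142 139 147 142 143 140 142 139 139 136 139 139 142 137 151 182 190
 189 192 189 192 190 189 186 184]
124 [137 141 142 145 143 141 139 142 140 131 137 131 139 140 137 144 178 170
 127  75  53  62  55  74 103  96]
127 [138 138 139 144 147 137 120 140 152 157 155 143 132 109  80  66  62  58
  72  54  63  58  62  82 100  98]
130 [140 140 143 146 145 129 131 148 158 169 165 147 135 124 102  68  56  59
  64  62  59  57  61  78 102 101]
140 [138 141 141 145 118  89 134 146 155 162 163 156 139 126  95 110 117  89
  91  83  63  59  58 111 138  93]
160 [146 145 143 151 136  94  90 135 148 153 160 163 148 133 117  90 126 163
  88  79  62  60  64  68  80  99]
180 [162 157 155 163 158 140  74 103 140 153 160 156 150 140 128 101  98 156
 163  84  73  59  64  56  80  95]
200 [167 164 165 167 165 165 172 152 124 142 154 157 157 149 135 120  86 128
 156  86  74  62  57  56  64  85]
210 [164 164 164 168 161 161 161 147 126 138 151 156 154 152 141 123  92 113
 173 151  80  76  77  86  89  90]
bar top [ 0.4901 -0.1183  0.225 ]
bar low [ 0.4106 -0.1209  0.225 ]
ear [ 0.4591 -0.4558  0.055 ]
rimTop [ 0.5238 -0.3122  0.059 ]
rimBot [ 0.3735 -0.335   0.059 ]
```

View pics/s1c.png

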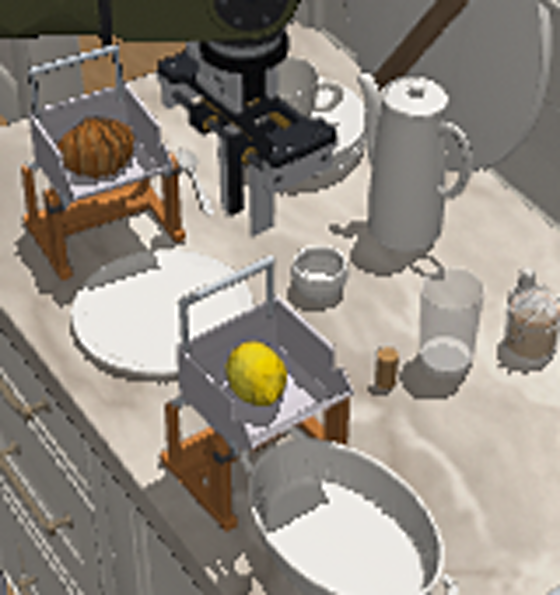

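Request:
{"name": "send_rows", "arguments": {"series": "0 0 0 -1.4 0 0.1 -0.3; 0 0 0 -2.8 0 0.3 -0.3; 0 0 0 -4.2 0 0.4 -0.3; 0 0 0 -4.2 2 0.4 -0.3; 0 0 0 -4.2 4 0.4 -0.3; 0 0 0 -4.2 6 0.4 -0.3; 0 0 0 -4.2 8 0.4 -0.3; 0 0 0 -4.2 9.7 0.4 -0.3; 0 0 0 -4.2 11.2 0.4 -0.3; 0 0 0 -4.2 12.5 0.4 -0.3"}}

```text
time_s: 2.7
ee_pos: [0.4354, -0.1201, 0.2044]
eef_rot: [-1.571, 0.0, -1.505]
force: [-0.1, -0.7, -0.0]
grip_width: 0.0328
```

```bash
python3 - <<'E'
from station import *
import cv2
o=get_obs();print(o["ee_pos"],o["eef_rot"],o["force"],o["time_s"])
a=camera("wrist");s=camera("scene")
w=cv2.resize(a[80:280,150:350,::-1],(400,400));c=cv2.resize(s[110:230,190:310,::-1],(400,400),interpolation=cv2.INTER_CUBIC)
cv2.imwrite("pics/c2.png",cv2.hconcat([w,c]))
E
```

```text
[ 0.43542937 -0.12009873  0.20438831] [-1.57143280e+00  2.52455487e-04 -1.50471951e+00] [-0.06543104 -0.73247882 -0.04374346] 2.7
```

View pics/c2.png

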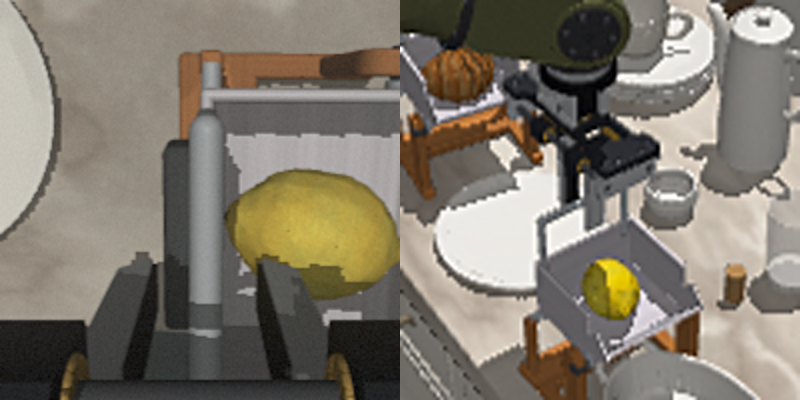

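The fingers straddle the bar, centred: in the left crop the bar is at column ~206 and the fingers' inner faces at 155 and 260. Now I'll work out the arc in tool axes.

```bash
python3 - <<'E'
import numpy as np
def tab(Q,off,n=10):
    tx=np.round((94-152*np.cos(.907+Q)+off)/10,1); ty=np.round(-(105+152*np.sin(.907+Q)-225)/10,1)
    for k in range(0,len(Q)-1,n):
        print(k//n,"q->%.2f"%Q[min(k+n,len(Q)-1)],"; ".join("%.1f %.1f"%(a,b) for a,b in zip(tx[k+1:k+n+1]-tx[k],ty[k+1:k+n+1]-ty[k])))
    print("end",tx[-1],ty[-1])
F=np.linspace(0,1.6,41);tab(F,np.linspace(0,4,41))
B=np.linspace(1.6,0,61);tab(B,np.linspace(4,-4,61))
E
```

```text
0 q->0.40 0.5 -0.3; 1.0 -0.7; 1.6 -1.0; 2.1 -1.3; 2.7 -1.6; 3.2 -1.9; 3.8 -2.1; 4.4 -2.3; 4.9 -2.5; 5.5 -2.7
1 q->0.80 0.6 -0.1; 1.2 -0.2; 1.9 -0.3; 2.5 -0.4; 3.1 -0.5; 3.7 -0.5; 4.3 -0.5; 4.9 -0.5; 5.6 -0.4; 6.2 -0.4
2 q->1.20 0.6 0.1; 1.2 0.3; 1.8 0.4; 2.4 0.6; 3.0 0.8; 3.5 1.0; 4.1 1.2; 4.7 1.5; 5.2 1.7; 5.8 2.0
3 q->1.60 0.5 0.4; 1.0 0.7; 1.5 1.1; 2.0 1.4; 2.5 1.8; 2.9 2.3; 3.3 2.7; 3.8 3.1; 4.2 3.6; 4.5 4.1
end 22.0 3.0
0 q->1.33 -0.2 -0.3; -0.5 -0.7; -0.8 -1.0; -1.0 -1.3; -1.3 -1.6; -1.6 -1.8; -1.9 -2.1; -2.3 -2.4; -2.6 -2.7; -2.9 -2.9
1 q->1.07 -0.3 -0.3; -0.7 -0.5; -1.0 -0.7; -1.4 -1.0; -1.7 -1.2; -2.1 -1.4; -2.5 -1.6; -2.8 -1.7; -3.2 -1.9; -3.6 -2.1
2 q->0.80 -0.4 -0.1; -0.8 -0.3; -1.2 -0.4; -1.6 -0.5; -2.0 -0.7; -2.4 -0.8; -2.8 -0.8; -3.2 -0.9; -3.6 -1.0; -4.0 -1.1
3 q->0.53 -0.5 0.0; -0.9 0.0; -1.3 -0.1; -1.7 -0.1; -2.1 -0.1; -2.5 -0.1; -3.0 -0.1; -3.4 -0.1; -3.8 0.0; -4.2 0.0
4 q->0.27 -0.4 0.1; -0.8 0.2; -1.2 0.2; -1.7 0.3; -2.1 0.4; -2.5 0.5; -2.9 0.7; -3.3 0.8; -3.7 0.9; -4.0 1.1
5 q->0.00 -0.4 0.1; -0.8 0.3; -1.2 0.5; -1.6 0.7; -1.9 0.9; -2.3 1.1; -2.6 1.3; -3.0 1.5; -3.3 1.8; -3.7 2.0
end -0.4 0.0
```

Request:
{"name": "send_rows", "arguments": {"series": "0 0 0 0.5 -0.3 0 -0.57; 0 0 0 1.0 -0.7 0 -0.57; 0 0 0 1.6 -1.0 0 -0.57; 0 0 0 2.1 -1.3 0 -0.57; 0 0 0 2.7 -1.6 0 -0.57; 0 0 0 3.2 -1.9 0 -0.57; 0 0 0 3.8 -2.1 0 -0.57; 0 0 0 4.4 -2.3 0 -0.57; 0 0 0 4.9 -2.5 0 -0.57; 0 0 0 5.5 -2.7 0 -0.57"}}

```text
time_s: 3.63
ee_pos: [0.44, -0.1749, 0.2345]
eef_rot: [-1.568, 0.0, -1.504]
force: [-0.5, 6.2, 4.3]
grip_width: 0.0204
```

Request:
{"name": "send_rows", "arguments": {"series": "0 0 0 0.6 -0.1 0 -0.57; 0 0 0 1.2 -0.2 0 -0.57; 0 0 0 1.9 -0.3 0 -0.57; 0 0 0 2.5 -0.4 0 -0.57; 0 0 0 3.1 -0.5 0 -0.57; 0 0 0 3.7 -0.5 0 -0.57; 0 0 0 4.3 -0.5 0 -0.57; 0 0 0 4.9 -0.5 0 -0.57; 0 0 0 5.6 -0.4 0 -0.57; 0 0 0 6.2 -0.4 0 -0.57"}}

```text
time_s: 4.47
ee_pos: [0.4436, -0.2372, 0.2361]
eef_rot: [-1.571, 0.0, -1.504]
force: [0.7, 3.3, -2.3]
grip_width: 0.0201
```

Request:
{"name": "send_rows", "arguments": {"series": "0 0 0 0.6 0.1 0 -0.57; 0 0 0 1.2 0.3 0 -0.57; 0 0 0 1.8 0.4 0 -0.57; 0 0 0 2.4 0.6 0 -0.57; 0 0 0 3.0 0.8 0 -0.57; 0 0 0 3.5 1.0 0 -0.57; 0 0 0 4.1 1.2 0 -0.57; 0 0 0 4.7 1.5 0 -0.57; 0 0 0 5.2 1.7 0 -0.57; 0 0 0 5.8 2.0 0 -0.57"}}

```text
time_s: 5.3
ee_pos: [0.4475, -0.2949, 0.2162]
eef_rot: [-1.571, 0.0, -1.504]
force: [-0.2, 1.3, -0.8]
grip_width: 0.0202
```

Request:
{"name": "send_rows", "arguments": {"series": "0 0 0 0.5 0.4 0 -0.57; 0 0 0 1.0 0.7 0 -0.57; 0 0 0 1.5 1.1 0 -0.57; 0 0 0 2.0 1.4 0 -0.57; 0 0 0 2.5 1.8 0 -0.57; 0 0 0 2.9 2.3 0 -0.57; 0 0 0 3.3 2.7 0 -0.57; 0 0 0 3.8 3.1 0 -0.57; 0 0 0 4.2 3.6 0 -0.57; 0 0 0 4.5 4.1 0 -0.57"}}

```text
time_s: 6.13
ee_pos: [0.4505, -0.3397, 0.1749]
eef_rot: [-1.571, 0.0, -1.504]
force: [0.6, -0.8, -0.7]
grip_width: 0.0205
```

```bash
python3 - <<'E'
from station import *
import cv2
o=get_obs();print(o["ee_pos"],o["force"],o["time_s"])
a=camera("wrist");s=camera("scene");d=camera("side")
w=cv2.resize(a[40:290,100:450,::-1],(400,300));c=cv2.resize(s[140:290,190:340,::-1],(400,400),interpolation=cv2.INTER_CUBIC);e=cv2.resize(d[130:280,200:300,::-1],(267,400))[:300]
w=cv2.copyMakeBorder(w,0,100,0,0,0);cv2.imwrite("pics/c3.png",cv2.hconcat([w,c]));cv2.imwrite("pics/side3.png",d[:,:,::-1])
E
```

```text
[ 0.45053028 -0.33973497  0.17494571] [ 0.63904207 -0.81375818 -0.70584755] 6.1333
```

View pics/c3.png

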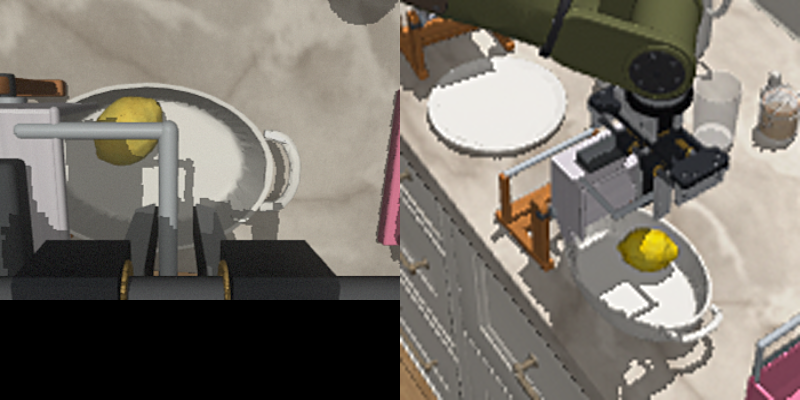

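The lemon is out and lying in the dish at crop (648,250), and the hopper looks right over. I'll push on by 2 mm with a short dwell to check the front stop.

Request:
{"name": "send_rows", "arguments": {"series": "0 0 0 0.1 0 0 -0.57; 0 0 0 0.2 0 0 -0.57; 0 0 0 0.2 0 0 -0.57; 0 0 0 0.2 0 0 -0.57; 0 0 0 0.2 0 0 -0.57; 0 0 0 0.2 0 0 -0.57; 0 0 0 0.2 0 0 -0.57; 0 0 0 0.2 0 0 -0.57; 0 0 0 0.2 0 0 -0.57; 0 0 0 0.2 0 0 -0.57"}}

```text
time_s: 7.12
ee_pos: [0.4507, -0.3412, 0.1755]
eef_rot: [-1.571, 0.0, -1.504]
force: [0.3, 3.8, 2.3]
grip_width: 0.0201
```

```bash
python3 - <<'E'
from h import *
import cv2
o=get_obs();print(o["ee_pos"],o["force"],o["time_s"])
a=camera("wrist")
cv2.imwrite("pics/w4.png",a[:,:,::-1])
G=cv2.cvtColor(a,cv2.COLOR_RGB2GRAY)
for r in (160,190,210):print(r,G[r,232:262])
def pr(X):
    T=camera_info("wrist")["mount"];K=camera_info("wrist")["K"];R=Rt.from_euler("xyz",o["eef_rot"]).as_matrix()
    t=R.T@(X-o["ee_pos"]);c=T[:3,:3].T@(t-T[:3,3]);return (K@c/c[2])[:2]
u=np.array([-.073,.997,0]);H=np.array([.4422,-.2140,0]);v=np.array([.997,.073,0])
for q in(1.4,1.5,1.6):
  for s in (0,.02,.04): print(q,s,pr(H+u*.152*np.cos(.907+q)+v*s+[0,0,.105+.152*np.sin(.907+q)]).round(1))
E
```

```text
[ 0.45069136 -0.34118387  0.17553551] [0.33419327 3.75326492 2.34263179] 7.1167
160 [103  94  81  80 104 131 136 148 160 160 165 167 169 170 161 158 149 140
 132 117  91 147 216 211 206 208 206 205 208 206]
190 [204 208 212 190 122 114 133 148 150 160 165 164 163 167 162 154 151 141
 131 113  96 158 219 208 211 208 206 213 187 103]
210 [120  75  78  88 106 115 132 147 151 160 162 163 162 163 160 155 149 139
 127 115  94  97 119 114 113 116 115 116 112 117]
1.4 0 [204.8 249.1]
1.4 0.02 [203.  212.5]
1.4 0.04 [201.1 173.4]
1.5 0 [227.3 240.4]
1.5 0.02 [226.3 206. ]
1.5 0.04 [225.2 169.5]
1.6 0 [245.1 232.1]
1.6 0.02 [244.7 199.9]
1.6 0.04 [244.3 165.7]
```

The bar's image column (244.5) matches q = 1.60, and 3.8 N of contact confirms it is on its front stop. Now I'll ease it back.

Request:
{"name": "send_rows", "arguments": {"series": "0 0 0 -0.4 -0.3 0 -0.57; 0 0 0 -0.7 -0.7 0 -0.57; 0 0 0 -1.0 -1.0 0 -0.57; 0 0 0 -1.2 -1.3 0 -0.57; 0 0 0 -1.5 -1.6 0 -0.57; 0 0 0 -1.8 -1.8 0 -0.57; 0 0 0 -2.1 -2.1 0 -0.57; 0 0 0 -2.5 -2.4 0 -0.57; 0 0 0 -2.8 -2.7 0 -0.57; 0 0 0 -3.1 -2.9 0 -0.57"}}

```text
time_s: 8.0
ee_pos: [0.4492, -0.3127, 0.2072]
eef_rot: [-1.567, -0.007, -1.505]
force: [0.7, -14.1, 11.3]
grip_width: 0.0205
```

Request:
{"name": "send_rows", "arguments": {"series": "0 0 0 -0.3 -0.3 0 -0.57; 0 0 0 -0.7 -0.5 0 -0.57; 0 0 0 -1.0 -0.7 0 -0.57; 0 0 0 -1.4 -1.0 0 -0.57; 0 0 0 -1.7 -1.2 0 -0.57; 0 0 0 -2.1 -1.4 0 -0.57; 0 0 0 -2.5 -1.6 0 -0.57; 0 0 0 -2.8 -1.7 0 -0.57; 0 0 0 -3.2 -1.9 0 -0.57; 0 0 0 -3.6 -2.1 0 -0.57"}}

```text
time_s: 8.83
ee_pos: [0.4461, -0.2738, 0.2253]
eef_rot: [-1.571, 0.001, -1.504]
force: [0.1, -0.4, -0.2]
grip_width: 0.0201
```

Request:
{"name": "send_rows", "arguments": {"series": "0 0 0 -0.4 -0.1 0 -0.57; 0 0 0 -0.8 -0.3 0 -0.57; 0 0 0 -1.2 -0.4 0 -0.57; 0 0 0 -1.6 -0.5 0 -0.57; 0 0 0 -2.0 -0.7 0 -0.57; 0 0 0 -2.4 -0.8 0 -0.57; 0 0 0 -2.8 -0.8 0 -0.57; 0 0 0 -3.2 -0.9 0 -0.57; 0 0 0 -3.6 -1.0 0 -0.57; 0 0 0 -4.0 -1.1 0 -0.57"}}

```text
time_s: 9.67
ee_pos: [0.4434, -0.234, 0.2364]
eef_rot: [-1.571, 0.0, -1.504]
force: [-0.1, 0.5, -0.8]
grip_width: 0.0204
```

```bash
cat >> h.py <<'E'
import cv2
def check(fn):
    o=get_obs();a=camera("wrist");cv2.imwrite(fn,a[:,:,::-1])
    T=camera_info("wrist")["mount"];K=camera_info("wrist")["K"];R=Rt.from_euler("xyz",o["eef_rot"]).as_matrix()
    u=np.array([-.073,.997,0]);H=np.array([.4422,-.2140,0]);v=np.array([.997,.073,0])
    print(o["ee_pos"].round(4),o["force"].round(1),o["time_s"],"TCP X",round(u@(o["ee_pos"]-H)*1000,1))
    G=cv2.cvtColor(a,cv2.COLOR_RGB2GRAY)
    for r in(185,205):print(r,G[r,225:285])
    return lambda q,s:(lambda c:(K@c/c[2])[:2].round(1))(T[:3,:3].T@(R.T@(H+u*.152*np.cos(.907+q)+v*s+[0,0,.105+.152*np.sin(.907+q)]-o["ee_pos"])-T[:3,3]))
E
python3 - <<'E'
from h import *
p=check("pics/w5.png")
for q in(.7,.75,.8,.85,.9):print(q,p(q,.02),p(q,.03))
E
```

```text
[ 0.4434 -0.234   0.2364] [-0.1  0.5 -0.8] 9.6667 TCP X -20.0
185 [105 146 138 133 128 138 136 134 135 144 135 114 116 138 149 156 155 161
 161 162 156 157 155 149 142 132 117  92 134 189 182 192 166  90 100 102
 102 101 102 100  97 142 192 184 182 179 184 163 111 158 213 204 210 205
 203 205 203 206 205 209]
205 [ 81 110 143 130 129 135 135 135 133 137 130 113 114 132 141 150 154 156
 160 158 153 156 153 153 141 129 119  94  70 137 184 185 193 164  91  99
 100 102 100  99  87 138 191 185 173 179 173 130  83 147 167  96 107 107
 106  99 101 104  95 150]
0.7 [228.3 201.4] [227.9 184.5]
0.75 [241.5 201.1] [241.2 184.3]
0.8 [254.5 200.6] [254.4 183.9]
0.85 [267.3 200. ] [267.4 183.3]
0.9 [279.7 199.1] [280.  182.6]
```

The bar is at q ≈ 0.76, held on the rear finger. I'll continue back and go slower near home.

Request:
{"name": "send_rows", "arguments": {"series": "0 0 0 -0.4 0.0 0 -0.57; 0 0 0 -0.8 0.0 0 -0.57; 0 0 0 -1.2 -0.1 0 -0.57; 0 0 0 -1.6 -0.1 0 -0.57; 0 0 0 -2.0 -0.1 0 -0.57; 0 0 0 -2.5 -0.1 0 -0.57; 0 0 0 -3.0 -0.1 0 -0.57; 0 0 0 -3.4 -0.1 0 -0.57; 0 0 0 -3.8 0.0 0 -0.57; 0 0 0 -4.2 0.0 0 -0.57"}}

```text
time_s: 10.55
ee_pos: [0.4407, -0.1921, 0.2363]
eef_rot: [-1.571, 0.0, -1.504]
force: [0.4, 2.6, -1.6]
grip_width: 0.02
```

Request:
{"name": "send_rows", "arguments": {"series": "0 0 0 -0.4 0.1 0 -0.57; 0 0 0 -0.8 0.2 0 -0.57; 0 0 0 -1.2 0.2 0 -0.57; 0 0 0 -1.7 0.3 0 -0.57; 0 0 0 -2.1 0.4 0 -0.57; 0 0 0 -2.5 0.5 0 -0.57; 0 0 0 -2.9 0.7 0 -0.57; 0 0 0 -3.3 0.8 0 -0.57; 0 0 0 -3.7 0.9 0 -0.57; 0 0 0 -4.0 1.1 0 -0.57"}}

```text
time_s: 11.38
ee_pos: [0.4381, -0.1522, 0.2255]
eef_rot: [-1.571, 0.0, -1.504]
force: [-1.0, 5.7, 3.2]
grip_width: 0.0197
```

Request:
{"name": "send_rows", "arguments": {"series": "0 0 0 -0.2 0.1 0 -0.57; 0 0 0 -0.4 0.1 0 -0.57; 0 0 0 -0.6 0.2 0 -0.57; 0 0 0 -0.8 0.3 0 -0.57; 0 0 0 -1.0 0.4 0 -0.57; 0 0 0 -1.2 0.5 0 -0.57; 0 0 0 -1.4 0.6 0 -0.57; 0 0 0 -1.6 0.7 0 -0.57; 0 0 0 -1.8 0.8 0 -0.57; 0 0 0 -2.0 0.9 0 -0.57"}}

```text
time_s: 12.22
ee_pos: [0.4367, -0.1325, 0.2164]
eef_rot: [-1.571, 0.0, -1.504]
force: [0.9, 3.3, -2.3]
grip_width: 0.0199
```

Request:
{"name": "send_rows", "arguments": {"series": "0 0 0 -0.1 0.1 0 -0.57; 0 0 0 -0.3 0.2 0 -0.57; 0 0 0 -0.4 0.3 0 -0.57; 0 0 0 -0.6 0.4 0 -0.57; 0 0 0 -0.8 0.5 0 -0.57; 0 0 0 -0.9 0.6 0 -0.57; 0 0 0 -1.1 0.7 0 -0.57; 0 0 0 -1.3 0.8 0 -0.57; 0 0 0 -1.5 0.9 0 -0.57; 0 0 0 -1.7 1.1 0 -0.57"}}

```text
time_s: 13.05
ee_pos: [0.4357, -0.1157, 0.2055]
eef_rot: [-1.57, -0.0, -1.504]
force: [-0.8, 0.1, -0.2]
grip_width: 0.0198
```

```bash
python3 - <<'E'
from h import *
p=check("pics/w6.png")
for q in(-.02,0,.02,.05,.1):print(q,p(q,.02),p(q,.03))
E
```

```text
[ 0.4357 -0.1157  0.2055] [-0.8  0.1 -0.2] 13.05 TCP X 98.5
185 [143 148 142 143 140 139 138 138 142 141 146 128  54  60  64  65  68  68
  69  66  71  69  72  70  71  68  62  80 109 120 133 135 146 147 151 148
 153 150 144 139 130 125 110 100  93  87  91  85  87 124 165 161 160 166
 162 169 168 166 166 167]
205 [154 150 153 154 156 153 153 152 154 152 156 139  73  59  60  65  72  64
  69  67  64  66  71  67  63  68  62  77 111 121 128 141 145 145 151 153
 151 148 144 138 125 119 107  81  78  87  83 126 180 167 164 167 168 163
 168 166 168 165 165 164]
-0.02 [257.8 201.1] [257.7 184.6]
0 [261.9 202. ] [261.9 185.3]
0.02 [266.2 202.9] [266.3 186. ]
0.05 [272.9 204.2] [273.1 187.1]
0.1 [284.8 206.4] [285.2 188.8]
```

The bar is back at q ≈ 0 with no force on it. I'll centre, open and lift straight off.

Request:
{"name": "send_rows", "arguments": {"series": "0 0 0 0.2 0 0 -0.45; 0 0 0 0.4 0 0 -0.3; 0 0 0 0.4 0 0 -0.3; 0 0 0 0.4 0 0 -0.3; 0 0 0 0.4 -1 0 -0.3; 0 0 0 0.4 -3 0 -0.3; 0 0 0 0.4 -5 0 -0.3; 0 0 0 0.4 -8 0 -0.3; 0 0 0 0.4 -11 0 -0.3; 0 0 0 0.4 -13 0 -0.3"}}

```text
time_s: 13.93
ee_pos: [0.4359, -0.1198, 0.3391]
eef_rot: [-1.568, -0.001, -1.504]
force: [-0.3, 0.2, -0.0]
grip_width: 0.0331
```

Request:
{"name": "send_rows", "arguments": {"series": "0 0 0 1 0 -1 -0.3; 0 0 0 3 0 -1.5 -0.3; 0 0 0 5 0 -2 -0.3; 0 0 0 5 0 -2 -0.3; 0 0 0 5 0 -2 -0.3; 0 0 0 5 0 -2 -0.3; 0 0 0 5 0 -2 -0.3; 0 0 0 5 0 -2 -0.3; 0 0 0 5 0 -2 -0.3; 0 0 0 5 0 -2 -0.3"}}

```text
time_s: 14.77
ee_pos: [0.4193, -0.1707, 0.3355]
eef_rot: [-1.571, 0.0, -1.503]
force: [-0.2, 0.3, -0.1]
grip_width: 0.0327
```

```bash
python3 - <<'E'
from h import *
p=check("pics/w7.png")
G=cv2.cvtColor(cv2.imread("pics/w7.png"),cv2.COLOR_BGR2GRAY)
for r in(140,170,200):print(r,G[r,195:235])
for q in(-.02,0,.02,.05,.1):print(q,p(q,.02),p(q,.04))
s=camera("scene")
w=cv2.resize(cv2.imread("pics/w7.png")[60:290,140:480],(444,300));c=cv2.resize(s[90:290,185:345,::-1],(320,400),interpolation=cv2.INTER_CUBIC)
cv2.imwrite("pics/c7.png",cv2.hconcat([cv2.copyMakeBorder(w,0,100,0,0,0),c]))
E
```

```text
[ 0.4193 -0.1707  0.3355] [-0.2  0.3 -0.1] 14.7667 TCP X 44.9
185 [ 94  95  91  91  93 132 176 169 174 172 173 176 170 173 176 173 173 174
 174 178 177 175 170 172 171 179 177 174 178 177 179 170 173 173 180 175
 174 178 176 173 173 178 173 171 173 173 172 176 177 175 169 174 181 174
 168 177 179 179 167 147]
205 [159 161 158 159 163 157 156 154 153 152 153 144 129 123 124 127 127 129
 134 126 112 100  75  81  78  77  74  98 126 120 120 121 129 122 123 121
 120 114 123 120 123 117 115 112 115 111 114 116 119 116 117 112 112 115
  96  66  70  71  69  71]
140 [140 143 148 134 117 134 151 162 166 160 150 135 116  89  75 134 188 165
  74  59  56  64  60  65  88 100  96 102  97  99 100  98  97  90 134 183
 171 178 181 183]
170 [162 161 163 160 161 147 129 149 161 161 157 147 139 116  87  90 153 187
 158  77  63  62  62  61  73  92  92  98 103  99  99 101  97  92  99  90
 131 183 175 175]
200 [163 165 167 170 172 169 152 129 149 157 160 158 149 134 113  91  64  64
  61  62  64  57  66  74  67  70  70  71  69  71  73  92  90  91  91  89
  85  89  91  90]
-0.02 [203.  146.2] [202.  126.1]
0 [205.  146.3] [204.1 126.1]
0.02 [207.1 146.5] [206.2 126.2]
0.05 [210.4 146.7] [209.6 126.2]
0.1 [216.2 147.1] [215.5 126.3]
```

View pics/c7.png

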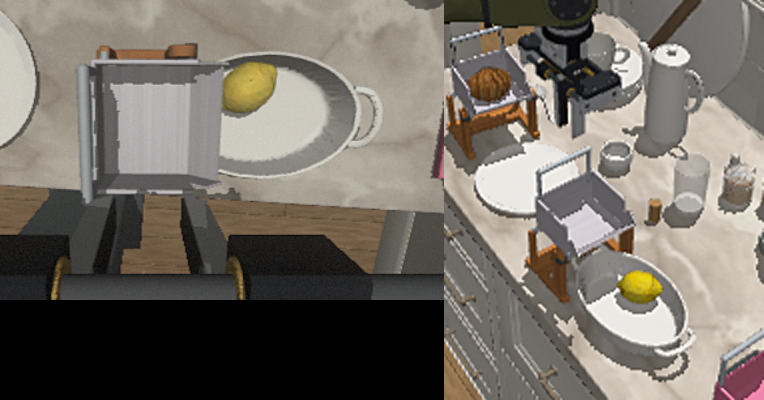

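The hopper is empty and upright (bar column ~204, so q ≈ 0). The lemon lies in the dish at crop (640,287), the croissant hopper is still upright at crop (488,85), and the gripper is clear. Handing in.

```bash
python3 -c "
from station import *
print(hand_in())"
```

```text
the job is handed in; nothing more can be done
None
```

The lemon is in the white oval dish and its hopper is back upright on its rear stop. I handed the job in at about 15 s of the 48 s allowed; the hand-in reported no verdict.

- **Tipping over:** I straddled the bar with the fingers and carried it over. At the far end the bar's image column matched a tilt of 1.60, and a 2 mm push met about 4 N, so it was on the front stop.
- **Easing back:** I brought the hopper back in small steps with the bar held between the fingers, slowing for the last 0.27 rad. At mid-travel it was at about 0.76, resting on the rear finger.
- **Forces:** The highest force I read was about 18 N, at the end of the first return move. I only read forces at the end of each move, so a brief higher peak could have gone unseen.
- **Last checks:** The bar fits a tilt of 0 to within about 0.02. The hopper is empty, the croissant hopper is still upright, and the gripper is clear with no force on it. No check failed. The side and wrist views disagreed on the bar's position by about 4 mm at the start, well within the finger opening.

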